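# Close the seasoning box: fold the flap over and tuck it under the lip

### The arm

A 6-joint arm with a two-finger parallel gripper is mounted at the origin on the work surface. World frame = base frame: x ahead of the robot, y to its left, z up, the work surface at z = 0. Lengths are in m, angles in rad, forces in N, time in s.
With the tool pointing down it reaches from about 0.35 to 0.775 m from the base axis. Payload 5.5 kg.
Tool frame: the origin (TCP) lies at the very end of the fingers, on their centre line; the grasp point (between the pads) lies 19 mm behind it; x points along the fingers, y is the direction in which the jaws open and shut, and the axes are right-handed (so a half turn about x gives the same grasp; the last joint's range is limited). The gripper opens to 85 mm and grips with 20 to 120 N. Pads are 22 mm wide; open, the fingers measure 114 mm over their backs; the gripper's body (76 mm by 85 mm) begins 54 mm behind the grasp point. The pads swing forward as they close: fully open they stand 13 mm farther back than shut.
Start: joints at [1.172, 0.313, 0.046, 1.304, 0, 1.431], TCP at [0.147, 0.556, 0.197] pointing down, gripper open.
Joint ranges: [-2.76, 2.76], [-0.86, 1.69], [-1.03, 1.26], [-2.2, 2.34], [-1.47, 1.5], [-3.14, 3.14]. Speed limits (rad/s): [2.57, 2.57, 3.14, 3.14, 3.14, 3.14].

### API

Orientations are given as a unit quaternion [w, x, y, z].
In Python, from workcell import env gives the robot as it stands.
- The arm moves only by the tool servo_tool, never from a script. Its argument "increments" is a list of rows, each an object with "offset": the shift along the tool's x, y, z in cm, a list of three; "yaw": the turn about the tool's x in degrees. In form: [{"offset": [x, y, z], "yaw": yaw}, ...]. A call has exactly 8 rows; each row is the pose to reach, as a shift and turn from the pose commanded when the call began, along the tool's axes at that moment; what a row does not reach only later rows make up. A row lasts 1/10 s, in which the tool goes at most 50 mm and 8.59 degrees, less where a joint would pass 70% of its speed; a pose out of reach is approached as far as the arm can. A call with a gripper value outside its range is refused whole. "claw" is the opening, from 0 (shut) to 1 (fully open), set as the call begins (left out, the last holds). The fingers move at their own pace and stop on an object; "force" is the grip in N (left out, the last holds). Time passes only in rows, so rows that repeat a pose let the fingers close, or fill a call up. It gives the time, the measured TCP pose, the force and the opening at its end, in the units of the state.
- env.get_state(): the state, without advancing time (a new reading comes with each control period).
- env.read_camera(name): name is "side" or "top"; returns (picture, depth): 400x640x3 uint8, red, green, blue; 400x640 float32, m along the optical axis (not along the pixel's ray), 0 where there is no reading.
- env.camera_model(name): a dict with "vertical_fov" (degrees; the focal length in pixels is half the picture's height over the tangent of half this angle, whatever the lens; pixels are square), "cx", "cy" (the principal point, pixels), "world_from_camera" (4x4, takes a point from camera to world coordinates). Camera axes: x right, y up, looking along -z (the intrinsics and any distortion apply to the point x, -y, -z); pixel columns grow to the right and rows downward; lengths in m; the calibration is good to about 2 mm. A picture is of the moment at which its call begins. camera_model takes no time and is no camera call.
- env.hand_in(): hands the job in, once; it reports no verdict.
The state is a dict: "clock": time; "joint_pos": joint angles; "qvel": joint speeds; "tau": joint torques, N m; "tcp_pos": TCP position; "orientation": TCP orientation; "wrist_force": force on the tool from outside, world axes, zero at the start; "ft_torque": the same for the moment, N m; "finger_gap": finger opening in m.
Only numpy, scipy, OpenCV 4.12 (cv2) and the standard library are available. Lean on these libraries where they do the work, as an engineer would, in place of code of your own. Each camera call takes 0.05 s, during which the arm holds its last target.

### The job

Close the open steel seasoning box: with the fingertips, fold its hinged flap over onto the box, then push the flap along until its front edge is tucked fully beneath the retaining lip, so that it stays shut when you let go. Push only on the flap's outer side and do not touch the rubber seal on its inner side, so no pinching the flap. Leave the jars, funnel, dish, spoon and bottle where they stand.

Things in the scene. Friction and masses are not known exactly. Their poses are not given: they have to be found in the camera images.
- box: Steel box fixed to the shelf, 128 mm long (x -62 to +66 mm), 90 mm wide (y), rim 60 mm high. Origin: centre of its underside. The flap hinges at the -x end (turned roughly to the robot); low slotted ears stand there at y = +-47 mm, up to 70 mm high. The retaining lip is at the +x end.
- lip (a point): Middle of the lip's free edge, at its underside (box frame 51, 0, 68 mm). Axes as the box's. The lip is a 3 mm plate across the box's full width that overhangs it from x = 66 back to x = 51 mm, underside 68 mm above the shelf, top 71 mm.
- hinge (a point): Middle of the flap's hinge pin, 62 mm above the shelf, at box x = -52 mm plus the value of joint runner. Axes as the box's; the pin lies along y.
- runner (a joint): The hinge pin's slide in its slots, m: 0 = back (folded flat, the flap's front edge is 3 mm short of the lip), 0.013 = fully forward (edge 10 mm under the lip). Grows towards the lip; takes about 6 N to move, stays where left. If it is well forward before the flap is down, the flap lands on top of the lip.
- flap (a joint): Flap angle, rad: 0 = flat on the box, 1.57 = upright, more = leaning back away from the box (stop 2.3). A hinge spring (0.12 N m/rad, plus 0.055 N m friction) drives it towards 1.75, so an untucked flap springs up again; holding it flat takes about 0.25 N m (4 N at the ridge). Held by the lip alone it rests at about 0.05.
- flap_edge (a point): Middle of the flap's free edge, on its outer face. The flap is an aluminium plate 82 mm wide, 3 mm thick, 100 mm from pin to free edge, the pin in the middle of its thickness. Axes: x from pin to edge, z out of the outer face (up when folded, towards the box's -x when upright).
- ridge (a point): Middle of the top of the thumb ridge on the flap's outer face: a straight bar 50 mm wide across the flap, 6 mm thick, 7 mm high, 71 mm from the hinge pin (its hinge-side face is 68 mm from the pin). Axes as point flap_edge. A fingertip set on the plate just on the hinge side of it can push the flap along.
- seal: Black rubber sealing pad 66 x 64 x 2 mm on the flap's inner face, from 14 to 80 mm from the pin. Must not be touched. Its origin and axes are those of the flap at the hinge pin.
- jar1: Empty glass jar with a steel lid, 48 mm diameter, 88 mm high, standing on the carousel, whose steel turntable is 190 mm in diameter, top 18 mm above the shelf, with a central knobbed post 175 mm high. Origin: centre of the jar's underside. Leave alone.
- jar2: Empty glass jar with a steel lid, 48 mm diameter, 88 mm high, standing on the carousel, whose steel turntable is 190 mm in diameter, top 18 mm above the shelf, with a central knobbed post 175 mm high. Origin: centre of the jar's underside. Leave alone.
- jar3: Empty glass jar with a steel lid, 48 mm diameter, 88 mm high, standing on the carousel, whose steel turntable is 190 mm in diameter, top 18 mm above the shelf, with a central knobbed post 175 mm high. Origin: centre of the jar's underside. Leave alone.
- jar4: Empty glass jar with a steel lid, 48 mm diameter, 88 mm high, standing on the carousel, whose steel turntable is 190 mm in diameter, top 18 mm above the shelf, with a central knobbed post 175 mm high. Origin: centre of the jar's underside. Leave alone.
- funnel: Red plastic funnel standing on its wide mouth, 90 mm diameter, 82 mm high. Origin: centre of its underside. Leave alone.
- dish: Blue ceramic sauce dish, 90 mm diameter, 22 mm high. Origin: centre of its underside. Leave alone.
- spoon: Small spoon with a wooden handle, 150 mm long, lying on the shelf along its own x. Leave alone.
- bottle: Amber glass bottle with white cap, 52 mm diameter, 130 mm high. Origin: centre of its underside. Leave alone.

How it is judged:
On the way, in this order (a step that is already met when the one before it is completed fails the run):
1. the flap is folded over, down onto the box (value of joint flap below 0.3 rad).
2. the flap's edge is tucked beneath the lip (value of joint flap below 0.09 rad and value of joint runner above 0.0095 m), for 0.1 s.
At the end, for the whole second after the job is handed in: The flap lies shut by itself (flap angle below 0.09 rad, still), held beneath the lip with its hinge pin at least 9.5 mm forward (edge at least 6.5 mm under the lip); jars, funnel, dish, spoon and bottle all within 20 mm of where they started (all of step 2 and velocity of joint flap between -0.1 and 0.1 rad/s and distance of each of jar1, jar2, jar3, jar4, funnel, dish, spoon, bottle from where it was at the start of the episode below 0.02 m); the robot touches nothing.
It fails at once if the fingers touch the seal on the flap's inner side (the flap is pinched or pulled) (contact force between the fingers and seal above 0.5 N).
It fails at once if a jar, the funnel, the dish, the spoon or the bottle is moved or lifted more than 20 mm (distance of any of jar1, jar2, jar3, jar4, funnel, dish, spoon, bottle from where it was at the start of the episode above 0.02 m).
It also fails if it takes over 35 s, if anything falls off the work surface, if the arm or the gripper's body presses on something with over 40 N, if the wrist force passes 120 N, or if a joint passes its speed limit or range.

## Working session

There is one attempt and no reset: what is moved stays moved. The work goes in short steps, Python scripts to look and compute and a tool call to move; the robot and the scene stay as the last step left them, time stands still between calls to the robot, and variables do not carry over. Pictures are saved under pics/ and viewed, and the job is handed in when it is done.

Besides the shell and the picture viewer there is one more tool, called after "Call:" by a JSON object that holds its "fn" and its "kwargs". servo_tool: Moves the arm, as the interface text tells. Its arguments: {"type":"object","properties":{"increments":{"type":"array","items":{"type":"object","properties":{"offset":{"type":"array","items":{"type":"number"}},"yaw":{"type":"number"}}}},"claw":{"type":"number"},"force":{"type":"number"}},"required":["increments"]}

```bash
mkdir -p pics; ls
cat > h.py <<'E'
import numpy as np, cv2
from workcell import env
def grab(n,tag):
    p,d=env.read_camera(n); cv2.imwrite(f'pics/{tag}.png',p[:,:,::-1]); np.savez(f'/tmp/{tag}.npz',p=p,d=d); return p,d
def cloud(n,d):
    m=env.camera_model(n); H,W=d.shape; f=H/2/np.tan(np.radians(m['vertical_fov'])/2)
    v,u=np.mgrid[0:H,0:W]
    P=np.stack([(u-m['cx'])/f*d,-(v-m['cy'])/f*d,-d],-1)
    T=np.array(m['world_from_camera']); return P@T[:3,:3].T+T[:3,3]
E
python3 - <<'E'
from h import *
for n in('side','top'):
    grab(n,n+'0'); print(env.camera_model(n))
print(env.get_state())
E
```

```text
pics
{'vertical_fov': 49.402820899660924, 'cx': 321.94698420100343, 'cy': 193.219825285584, 'world_from_camera': array([[ 0.86803766,  0.24689777, -0.4307576 ,  0.06849647],
       [-0.49646545,  0.44161585, -0.7473269 , -0.82652546],
       [ 0.00571604,  0.86256416,  0.50591541,  0.63926391],
       [ 0.        ,  0.        ,  0.        ,  1.        ]])}
{'vertical_fov': 43.5125467089707, 'cx': 310.6138309624313, 'cy': 198.46392911175778, 'world_from_camera': array([[-1.47114468e-03,  9.87078330e-01, -1.60231724e-01,
         3.74302440e-01],
       [-9.99933909e-01,  3.74982224e-04,  1.14907599e-02,
         9.99171408e-03],
       [ 1.14023642e-02,  1.60238039e-01,  9.87012541e-01,
         1.16464437e+00],
       [ 0.00000000e+00,  0.00000000e+00,  0.00000000e+00,
         1.00000000e+00]])}
{'clock': 0.1, 'joint_pos': array([1.17238718e+00, 3.13948410e-01, 4.50804788e-02, 1.30362904e+00,
       3.50265846e-06, 1.43120682e+00]), 'qvel': array([ 0.00094261, -0.00086882,  0.00092754,  0.00157323,  0.00076535,
        0.0004276 ]), 'tau': array([ 3.23607557e-03, -4.81725526e+01,  2.99244046e+01,  1.27411415e-02,
       -9.57915177e-05,  1.07692961e-05]), 'tcp_pos': array([0.14695956, 0.55535334, 0.19628001]), 'orientation': array([ 0.70103287,  0.09067202,  0.70135485, -0.09183065]), 'wrist_force': array([-0.06785986,  0.14652574,  0.30329655]), 'ft_torque': array([0.01002018, 0.00458949, 0.01918531]), 'finger_gap': 0.08515067594847378}
```

View pics/side0.png

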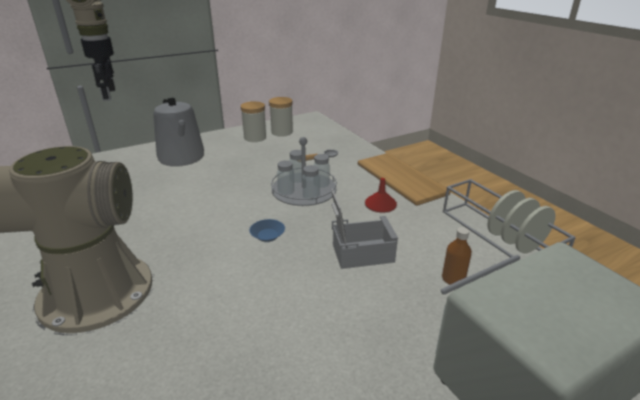

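View pics/top0.png

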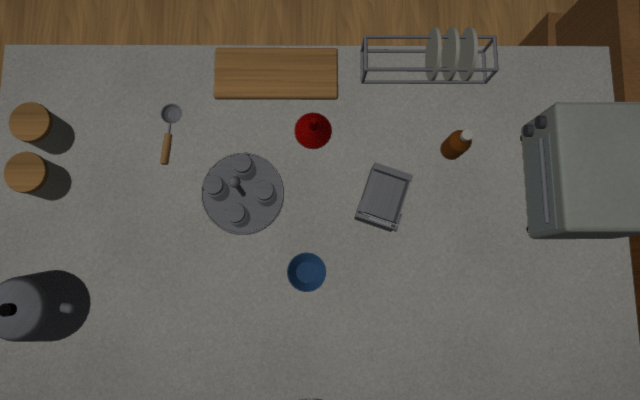

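The side view shows the box at about (365,243) with the flap standing up at its left end, about (340,215). In the top view the box is at (385,195), with the flap end at the bottom near (378,222) and the lip at the top near (393,168). The dish is at (307,272), the funnel at (313,131) and the bottle at (456,145).

Run:
```python
from h import *
for n,(a,b,c,e) in (('top',(345,150,425,245)),('side',(320,185,410,275))):
    z=np.load(f'/tmp/{n}0.npz'); p=z['p'];P=cloud(n,z['d'])
    im=cv2.resize(p[b:e,a:c,::-1],None,fx=6,fy=6,interpolation=cv2.INTER_CUBIC); cv2.imwrite(f'pics/{n}0z.png',im[:600])
    Q=P[b:e,a:c].reshape(-1,3); ok=z['d'][b:e,a:c].reshape(-1)>0; Q=Q[ok]
    print(n,'table z',np.median(Q[:,2]), np.histogram(Q[:,2],bins=np.arange(-.01,.18,.01)))
    np.save(f'/tmp/{n}Q.npy',Q)
    hi=Q[(Q[:,2]>.05)]; print(hi.min(0),hi.max(0))
    r=cv2.minAreaRect((hi[(hi[:,2]<.078)][:,:2]*1000).astype(np.float32)); print('rect',r)
    f=Q[(Q[:,2]>.085)]; print('flap',f.mean(0),f.min(0),f.max(0)); 
    if len(f)>5:
        u,s,vt=np.linalg.svd(f-f.mean(0),full_matrices=False); print(s,vt)
    # others
```

```text
top table z 0.0018982334789624522 (array([2024, 4485,  107,   67,   57,   66,  154,  204,  230,    1,    1,
          0,    1,    1,   91,   25,   15,   45]), array([-0.01,  0.  ,  0.01,  0.02,  0.03,  0.04,  0.05,  0.06,  0.07,
        0.08,  0.09,  0.1 ,  0.11,  0.12,  0.13,  0.14,  0.15,  0.16,
        0.17]))
[ 0.48085476 -0.22933072  0.0500276 ] [ 0.63354336 -0.09977952  0.16492468]
rect ((559.2379760742188, -167.01992797851562), (97.62683868408203, 131.95364379882812), 70.96940612792969)
flap [ 0.49575098 -0.14370391  0.14450775] [ 0.48085476 -0.18137412  0.0997525 ] [ 0.51779056 -0.10616828  0.16492468]
[0.26547526 0.17050501 0.0393802 ] [[ 0.34406475  0.93261699 -0.10883473]
 [ 0.01043936  0.11210485  0.99364155]
 [-0.93888789  0.34301319 -0.0288354 ]]
side table z -7.698558882029971e-05 (array([4057,  780,  877,  504,  480,  388,  442,  265,   43,   23,   18,
         20,   14,   20,   65,   24,   47,    2]), array([-0.01,  0.  ,  0.01,  0.02,  0.03,  0.04,  0.05,  0.06,  0.07,
        0.08,  0.09,  0.1 ,  0.11,  0.12,  0.13,  0.14,  0.15,  0.16,
        0.17]))
[ 0.47763065 -0.23443135  0.05000142] [ 0.72904244 -0.00548239  0.16033416]
rect ((596.8185424804688, -100.06387329101562), (286.1768798828125, 146.01148986816406), 59.65317916870117)
flap [ 0.49096022 -0.15982206  0.129744  ] [ 0.47811567 -0.19040087  0.08506605] [ 0.51014631 -0.10769429  0.16033416]
[0.38167036 0.28830113 0.03471199] [[-0.14541728 -0.79481711 -0.58916854]
 [-0.29647619 -0.53312564  0.79238811]
 [-0.94390449  0.28990137 -0.15811867]]
```

Run:
```python
from h import *
z=np.load('/tmp/top0.npz');P=cloud('top',z['d'])
for nm,(u,v) in dict(dish=(307,272),funnel=(313,131),bottle=(462,135),post=(235,182),table=(340,260),carousel=(242,215)).items(): print(nm,P[v,u].round(3),z['d'][v,u])
```

```text
dish [0.392 0.005 0.007] 1.1457516
funnel [ 0.716 -0.009  0.041] 1.1641666
bottle [ 0.679 -0.326  0.134] 1.0703697
post [0.569 0.151 0.17 ] 1.0115553
table [ 0.419 -0.071  0.003] 1.155088
carousel [0.511 0.144 0.105] 1.0660137
```

View pics/top0z.png

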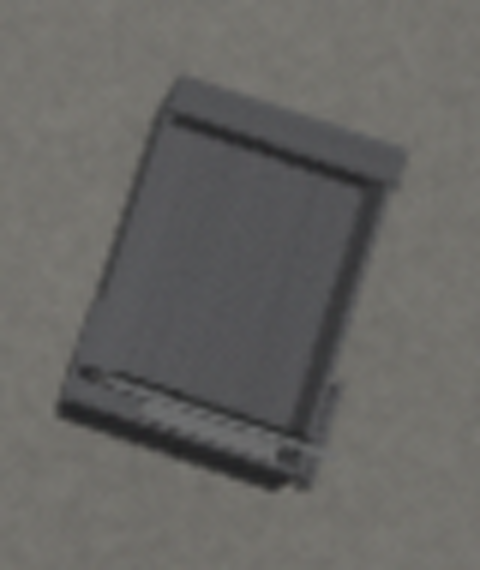

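View pics/side0z.png

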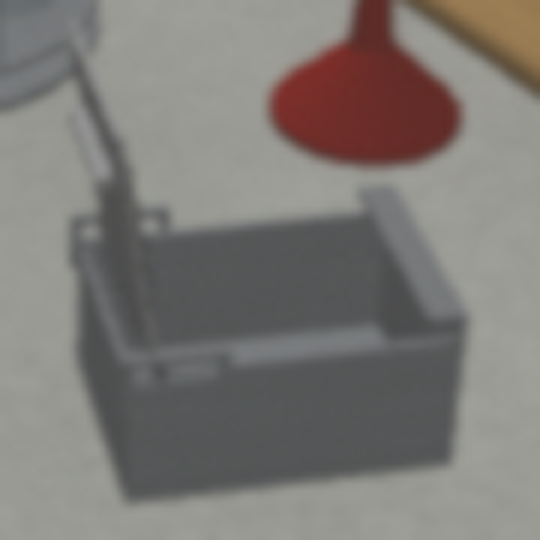

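The top zoom shows the lip's outer corners at about (180,76) and (407,150) in zoom pixels. The side zoom shows the box's bottom edge from (128,500) to (452,462), and the lip corners. I'll fit the box pose to these.

Run:
```python
from h import *
from scipy.optimize import least_squares
T=[((180,76),(66,45,71)),((407,150),(66,-45,71)),((163,112),(51,45,71)),((385,188),(51,-45,71))]
S=[((395,187),(66,45,71)),((360,190),(51,45,71)),((468,318),(66,-45,71)),((432,318),(51,-45,71)),((452,462),(66,-45,0)),((128,500),(-62,-45,0))]
def proj(n,X):
    m=env.camera_model(n);f=200/np.tan(np.radians(m['vertical_fov'])/2);C=np.linalg.inv(m['world_from_camera'])
    p=C[:3,:3]@X+C[:3,3];return np.array([m['cx']+f*p[0]/-p[2],m['cy']-f*p[1]/-p[2]])
def res(q,sel):
    r=[];c,s=np.cos(q[2]),np.sin(q[2])
    for n,L,o in sel:
        for (u,v),b in L:
            b=np.array(b)/1000;X=np.array([q[0]+c*b[0]-s*b[1],q[1]+s*b[0]+c*b[1],b[2]])
            r.append(proj(n,X)-(np.array(o)+(np.array([u,v])+.5)/6-.5))
    return np.concatenate(r)
A=('top',T,(345,150));B=('side',S,(320,185))
for sel in([A],[B],[A,B]):
    s=least_squares(res,[.557,-.166,-.34],args=(sel,));print(s.x.round(4),np.abs(s.fun).max())
q=s.x;c,sn=np.cos(q[2]),np.sin(q[2])
for n in('top','side'):
    Q=np.load(f'/tmp/{n}Q.npy');d=Q[:,:2]-q[:2];b=np.c_[d[:,0]*c+d[:,1]*sn,-d[:,0]*sn+d[:,1]*c,Q[:,2]]
    f=b[(b[:,2]>.09)&(abs(b[:,1])<.045)&(b[:,0]<0)];print(n,'flap pts y',f[:,1].min(),f[:,1].max())
    for lo in np.arange(.09,.17,.01):
        g=f[(f[:,2]>lo)&(f[:,2]<=lo+.01)]
        if len(g):print(lo.round(2),len(g),g[:,0].min().round(4),np.median(g[:,0]).round(4),g[:,0].max().round(4))
st=env.get_state()
from scipy.spatial.transform import Rotation as R
w,x,y,z=st['orientation'];print(R.from_quat([x,y,z,w]).as_matrix().round(3))
```

```text
[ 0.5578 -0.1651 -0.3354] 1.28648893210584
[ 0.5566 -0.1707 -0.3415] 0.7158679184014431
[ 0.5577 -0.1678 -0.3295] 2.3784412489009696
top flap pts y -0.03773301234720431 0.04226561533711122
0.09 1 -0.0535 -0.0535 -0.0535
0.11 1 -0.0589 -0.0589 -0.0589
0.12 1 -0.0625 -0.0625 -0.0625
0.13 91 -0.0714 -0.0677 -0.0608
0.14 25 -0.0627 -0.0617 -0.0603
0.15 15 -0.0681 -0.067 -0.0654
0.16 45 -0.0691 -0.0674 -0.0659
side flap pts y -0.04400331625893452 0.04017357900546159
0.09 18 -0.0605 -0.0596 -0.058
0.1 19 -0.0624 -0.0609 -0.0562
0.11 14 -0.0641 -0.0629 -0.0587
0.12 20 -0.0728 -0.0655 -0.0595
0.13 65 -0.0734 -0.0675 -0.062
0.14 24 -0.0688 -0.0678 -0.066
0.15 47 -0.0707 -0.069 -0.0661
0.16 2 -0.0698 -0.0693 -0.0689
[[-0.001  0.256  0.967]
 [-0.002  0.967 -0.256]
 [-1.    -0.002 -0.   ]]
```

Run:
```python
from h import *
z=np.load('/tmp/top0.npz');P=cloud('top',z['d'])
Q=P[260:345,0:110].reshape(-1,3);Q=Q[Q[:,2]>.03];print(Q.min(0),Q.max(0))
for w in[(.25,.35,.197),(.38,.10,.197),(.4583,-.1327,.197)]:
    d=np.array(w)-env.get_state()['tcp_pos'];print(100*np.array([-d[2],.256*d[0]+.967*d[1],.967*d[0]-.256*d[1]]))
```

```text
[0.24399016 0.00999171 0.03000443] [0.3967254  0.60745853 1.16464437]
[ -0.07199863 -17.21983304  15.22105627]
[ -0.07199863 -38.06683304  34.19205627]
[ -0.07199863 -58.56444304  47.72078627]
```

Call:
{"fn": "servo_tool", "kwargs": {"increments": [{"offset":[0,-3.5,2]},{"offset":[0,-7,4]},{"offset":[0,-10.5,6]},{"offset":[0,-14,8]},{"offset":[0,-17.5,10]},{"offset":[0,-20,13]},{"offset":[0,-22.8,16]},{"offset":[0,-25.5,19]}], "claw": 0}}

```text
invalid input
```

Call:
{"fn": "servo_tool", "kwargs": {"increments": [{"offset":[0,-3.5,2],"yaw":0},{"offset":[0,-7,4],"yaw":0},{"offset":[0,-10.5,6],"yaw":0},{"offset":[0,-14,8],"yaw":0},{"offset":[0,-17.5,10],"yaw":0},{"offset":[0,-20,13],"yaw":0},{"offset":[0,-22.8,16],"yaw":0},{"offset":[0,-25.5,19],"yaw":0}], "claw": 0}}

```text
clock: 0.9
tcp_pos: [0.2657, 0.2592, 0.197]
orientation: [0.701, 0.091, 0.701, -0.091]
wrist_force: [0.4, 1.3, 0.9]
finger_gap: 0.0001
```

Call:
{"fn": "servo_tool", "kwargs": {"increments": [{"offset":[0,-2.5,3],"yaw":0},{"offset":[0,-5,6],"yaw":0},{"offset":[0,-7.5,9],"yaw":0},{"offset":[0,-10,12],"yaw":1},{"offset":[0,-12.5,15],"yaw":2},{"offset":[0,-15.9,17.2],"yaw":3},{"offset":[0,-19.3,19.5],"yaw":4},{"offset":[0,-22.7,21.8],"yaw":4.6}]}}

```text
clock: 1.7
tcp_pos: [0.4182, -0.0161, 0.1968]
orientation: [0.697, 0.12, 0.697, -0.119]
wrist_force: [1.5, 0.7, 0.6]
finger_gap: -0.0001
```

Call:
{"fn": "servo_tool", "kwargs": {"increments": [{"offset":[0,-2.5,2],"yaw":0},{"offset":[0,-5,4],"yaw":0},{"offset":[0,-7.5,6],"yaw":0},{"offset":[1,-9.6,7],"yaw":0},{"offset":[3,-9.6,7.7],"yaw":0},{"offset":[5,-9.6,7.7],"yaw":0},{"offset":[6.7,-9.6,7.7],"yaw":0},{"offset":[6.7,-9.6,7.7],"yaw":0}]}}

```text
clock: 2.5
tcp_pos: [0.4568, -0.1298, 0.1275]
orientation: [0.695, 0.12, 0.699, -0.119]
wrist_force: [-0.3, 0.7, 0.2]
finger_gap: 0.0001
```

Run:
```python
from h import *
for n,(a,b,c,e) in (('top',(330,150,425,250)),('side',(310,150,410,275))):
    p,d=grab(n,n+'1'); cv2.imwrite(f'pics/{n}1z.png',cv2.resize(p[b:e,a:c,::-1],None,fx=4.8,fy=4.8,interpolation=cv2.INTER_CUBIC))
s=env.get_state();print(s['tcp_pos'],s['wrist_force'],s['joint_pos'])
```

```text
[ 0.45852968 -0.1304145   0.12998958] [0.22156435 0.38306725 0.31597462] [-4.45781302e-01  1.58450056e-01 -3.22923061e-01  1.09062520e+00
  9.38959850e-05 -1.06717595e-01]
```

View pics/side1z.png

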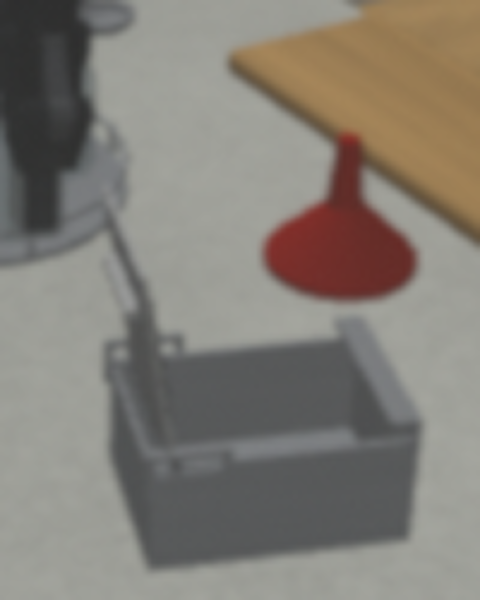

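View pics/top1z.png

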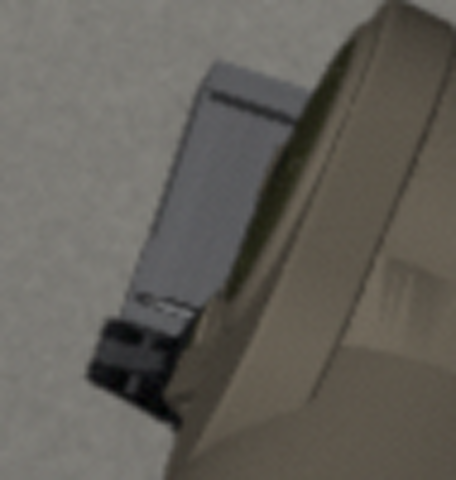

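The fingertip, at about (40,232) in the side zoom, is behind the flap's outer face, whose top edge is at (105,200). It is clear of the flap and on the centre line. Now I start folding.

Call:
{"fn": "servo_tool", "kwargs": {"increments": [{"offset":[1,0,1.2],"yaw":0},{"offset":[1.6,0,2.2],"yaw":0},{"offset":[1.4,0,3.2],"yaw":0},{"offset":[1.2,0,4.1],"yaw":0},{"offset":[1.3,0,5.1],"yaw":0},{"offset":[1.5,0,6],"yaw":0},{"offset":[1.9,0,6.9],"yaw":0},{"offset":[2.4,0,7.7],"yaw":0}]}}

```text
clock: 3.4
tcp_pos: [0.5326, -0.1566, 0.106]
orientation: [0.697, 0.119, 0.697, -0.119]
wrist_force: [-0.9, 0.2, 1.1]
finger_gap: -0.0001
```

Run:
```python
from h import *
for n,(a,b,c,e) in (('side',(310,150,410,275)),):
    p,d=grab(n,n+'2'); cv2.imwrite(f'pics/{n}2z.png',cv2.resize(p[b:e,a:c,::-1],None,fx=4.8,fy=4.8,interpolation=cv2.INTER_CUBIC))
s=env.get_state();print(s['tcp_pos'],s['wrist_force'])
d=s['tcp_pos'][:2]-[.5573,-.1675];print(d@[.943,-.332],d@[.332,.943])
```

```text
[ 0.53314833 -0.15689923  0.10491668] [ 1.09978857 -0.02142283  0.42139856]
-0.026294478353044576 0.0019781760361212305
```

View pics/side2z.png

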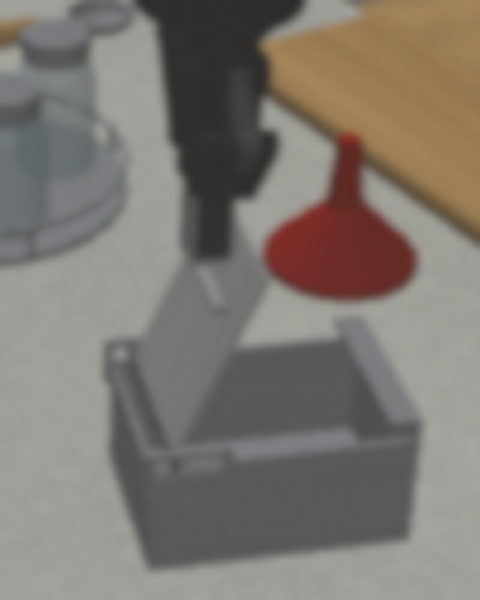

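```bash
cat >> h.py <<'E'
BX=np.array([.5573,-.1675]);YAW=-.338
def b2w(b):
    c,s=np.cos(YAW),np.sin(YAW);return np.array([BX[0]+c*b[0]-s*b[1],BX[1]+s*b[0]+c*b[1],b[2]])
def proj(n,X):
    m=env.camera_model(n);f=200/np.tan(np.radians(m['vertical_fov'])/2);C=np.linalg.inv(m['world_from_camera'])
    p=C[:3,:3]@X+C[:3,3];return np.array([m['cx']+f*p[0]/-p[2],m['cy']-f*p[1]/-p[2]])
def flap(th,r,y,h=.0015,run=0): return b2w([-.052+run+r*np.cos(th)-h*np.sin(th),y,.062+r*np.sin(th)+h*np.cos(th)])
E
python3 - <<'E'
from h import *
Z=lambda X:((proj('side',X)-[310,150]+.5)*4.8).round(0)
t=np.array(env.get_state()['tcp_pos']);print('tcp',Z(t),'front',Z(t+.011*np.array([.943,-.332,0])))
print('lip near',Z(b2w([.051,-.045,.071])),'far',Z(b2w([.051,.045,.071])))
for th in (40,45,50,55,60):
    a=np.radians(th);print(th,'edge near',Z(flap(a,.1,-.041)),'hinge near',Z(flap(a,.0,-.041)),'ridge near',Z(flap(a,.071,-.025,.0085)),'ridge far',Z(flap(a,.071,.025,.0085)),'r56',Z(flap(a,.056,0)))
E
```

```text
tcp [206. 318.] front [229. 316.]
lip near [390. 419.] far [333. 314.]
40 edge near [340. 318.] hinge near [168. 452.] ridge near [270. 329.] ridge far [242. 271.] r56 [240. 328.]
45 edge near [328. 307.] hinge near [167. 452.] ridge near [261. 322.] ridge far [233. 265.] r56 [233. 322.]
50 edge near [314. 298.] hinge near [167. 452.] ridge near [250. 317.] ridge far [223. 259.] r56 [226. 317.]
55 edge near [300. 289.] hinge near [167. 452.] ridge near [239. 312.] ridge far [212. 254.] r56 [218. 313.]
60 edge near [284. 282.] hinge near [167. 452.] ridge near [227. 308.] ridge far [201. 251.] r56 [209. 309.]
```

Run:
```python
from h import *
Z=lambda X:((proj('side',X)-[310,150]+.5)*4.8).round(0)
for z in(.13,.14,.15,.16,.17):print(z,Z(np.array([.4585,-.1304,z])), Z(np.array([.5331,-.1569,z-.025])))
z=np.load('/tmp/side2.npz');P=cloud('side',z['d'])
for (u,v) in((210,225),(210,240),(210,250),(210,256),(190,235),(210,275),(200,300),(160,350),(260,290)):
    U,V=int(310+u/4.8),int(150+v/4.8);d=P[V,U]-[*BX,0];print(u,v,P[V,U].round(4),(d[:2]@[.943,-.332]).round(4),(d[:2]@[.332,.943]).round(4))
z=np.load('/tmp/side1.npz');P=cloud('side',z['d'])
for (u,v) in((40,180),(40,200),(40,225),(40,230)):
    U,V=int(310+u/4.8),int(150+v/4.8);d=P[V,U]-[*BX,0];print(u,v,P[V,U].round(4),(d[:2]@[.943,-.332]).round(4),(d[:2]@[.332,.943]).round(4))
```

```text
0.13 [ 38. 288.] [205. 318.]
0.14 [ 38. 270.] [206. 300.]
0.15 [ 38. 251.] [207. 282.]
0.16 [ 38. 232.] [208. 263.]
0.17 [ 38. 212.] [209. 245.]
210 225 [ 0.5225 -0.1711  0.1669] -0.0316 -0.0149
210 240 [ 0.5249 -0.1684  0.1548] -0.0302 -0.0116
210 250 [ 0.5246 -0.1692  0.1503] -0.0303 -0.0125
210 256 [ 0.5249 -0.1689  0.1475] -0.0301 -0.0121
190 235 [ 0.5198 -0.1603  0.157 ] -0.0377 -0.0056
210 275 [ 0.5304 -0.1617  0.1317] -0.0272 -0.0035
200 300 [ 0.5321 -0.1525  0.1129] -0.0287 0.0058
160 350 [ 0.5238 -0.1342  0.0779] -0.0426 0.0203
260 290 [ 0.5303 -0.2028  0.1468] -0.0137 -0.0423
40 180 [ 0.4539 -0.1413  0.1931] -0.1062 -0.0097
40 200 [ 0.4514 -0.1457  0.1864] -0.1071 -0.0146
40 225 [ 0.4526 -0.1436  0.1729] -0.1066 -0.0122
40 230 [ 0.4529 -0.143   0.1701] -0.1065 -0.0116
```

Run:
```python
from h import *
p=np.load('/tmp/side2.npz')['p'];cv2.imwrite('pics/side2zz.png',cv2.resize(p[165:240,320:400,::-1],None,fx=8,fy=8,interpolation=cv2.INTER_LANCZOS4))
```

```text
(no output)
```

View pics/side2zz.png

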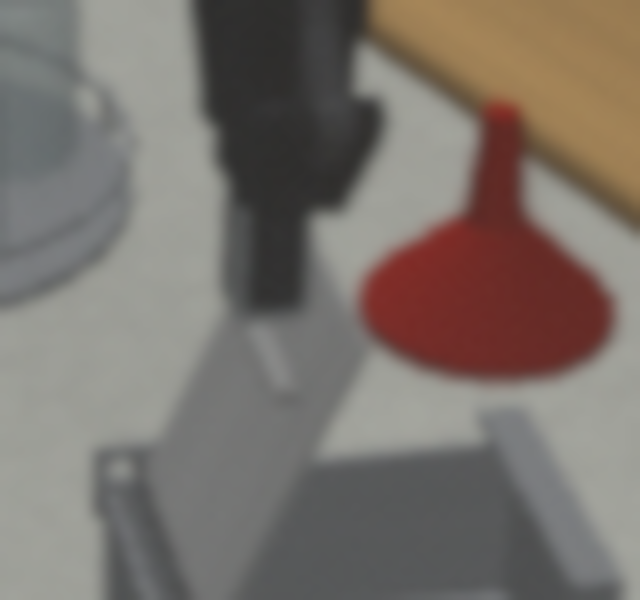

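Run:
```python
from h import *
print(proj('side',np.array([.147,.5555,.197])),proj('side',np.array([.147,.5555,.237])))
z=np.load('/tmp/side0.npz');p=z['p'];P=cloud('side',z['d'])
cv2.imwrite('pics/side0g.png',cv2.resize(p[60:120,70:140,::-1],None,fx=8,fy=8,interpolation=cv2.INTER_CUBIC))
```

```text
[112.86240693 109.57893566] [109.60945028  96.4352932 ]
```

View pics/side0g.png

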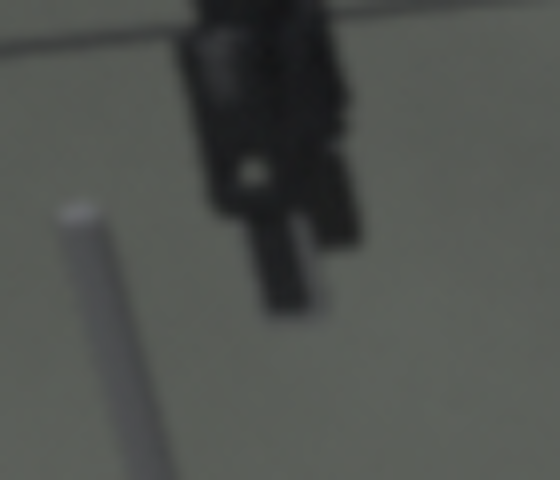

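In the zoom the real fingertip ends at about (275,305) on the plate. By depth that is about 40 mm above the reported TCP, and picture 1 shows the same 38–42 mm. The flap at about 65° fits contact near the free edge, beyond the ridge, so tip height is reported z plus about 0.040. I'll back off and redo the fold lower.

Call:
{"fn": "servo_tool", "kwargs": {"increments": [{"offset":[0,0,-1.5],"yaw":0},{"offset":[0,0,-3],"yaw":0},{"offset":[0,0,-4.5],"yaw":0},{"offset":[0,0,-6],"yaw":0},{"offset":[0,0,-7.7],"yaw":0},{"offset":[0.5,0,-7.7],"yaw":0},{"offset":[1.5,0,-7.7],"yaw":0},{"offset":[1.5,0,-7.7],"yaw":0}]}}

```text
clock: 4.25
tcp_pos: [0.4587, -0.1305, 0.0895]
orientation: [0.696, 0.12, 0.698, -0.119]
wrist_force: [-0.1, -0.1, -0.9]
finger_gap: -0.0002
```

Run:
```python
from h import *
p,d=grab('side','side3'); cv2.imwrite('pics/side3z.png',cv2.resize(p[150:275,310:410,::-1],None,fx=4.8,fy=4.8,interpolation=cv2.INTER_CUBIC))
s=env.get_state();print(s['tcp_pos'],s['wrist_force'],s['joint_pos'])
d=s['tcp_pos'][:2]-BX;print(d@[.943,-.332],d@[.332,.943])
Z=lambda X:((proj('side',X)-[310,150]+.5)*4.8).round(0)
for h in(.03,.035,.04,.045):print(h,Z(s['tcp_pos']+[0,0,h]),'near corner',Z(s['tcp_pos']+[.332*-.012-.943*0,-.943*.012,h]))
```

```text
[ 0.45891294 -0.13060459  0.09001875] [ 0.52649794  0.9058201  -0.44922584] [-4.45781249e-01  1.89816747e-01 -3.89004956e-01  9.93372838e-01
  7.50592777e-05 -1.06687580e-01]
-0.10502827408432094 0.002127865946166342
0.03 [ 39. 307.] near corner [ 43. 321.]
0.035 [ 39. 298.] near corner [ 43. 312.]
0.04 [ 39. 288.] near corner [ 43. 302.]
0.045 [ 39. 279.] near corner [ 43. 293.]
```

View pics/side3z.png

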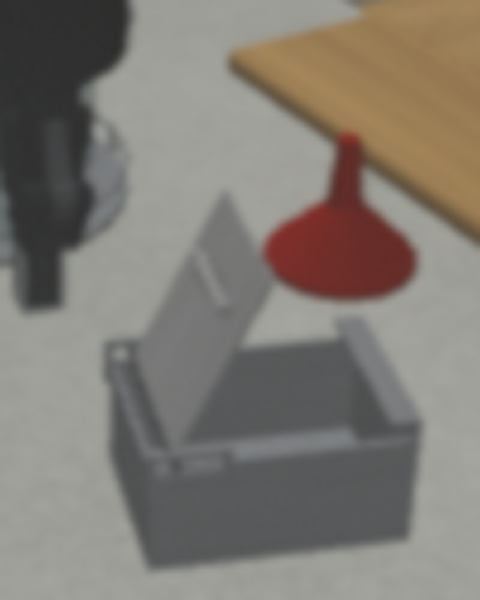

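Run:
```python
from h import *
from scipy.optimize import least_squares
Z=lambda X:((proj('side',X)-[310,150]+.5)*4.8)
obs=[((272,278),(.1,-.041,0.0)),((226,191),(.1,.041,.0)),((222,307),(.071,-.025,.0085)),((200,251),(.071,.025,.0085))]
lip=[((414,424),(.066,-.045,.071)),((360,318),(.066,.045,.071)),((388,427),(.051,-.045,.071)),((336,320),(.051,.045,.071)),((150,570),(-.062,-.045,0)),((407,540),(.066,-.045,0))]
off=np.mean([np.array(o)-Z(b2w(b)) for o,b in lip],0);print('img off px',off,[(np.array(o)-Z(b2w(b))).round(0) for o,b in lip])
f=lambda q:np.concatenate([np.array(o)-off-Z(flap(q[0],b[0],b[1],b[2],q[1])) for o,b in obs])
s=least_squares(f,[1.1,0],x_scale=[1,.01]);print(s.x,s.fun.round(1))
z=np.load('/tmp/side3.npz');P=cloud('side',z['d'])
for (u,v) in((170,400),(190,350),(210,330),(215,250),(240,280)):
    U,V=int(310+u/4.8),int(150+v/4.8);d=P[V,U]-[*BX,0];print(u,v,P[V,U].round(4),(d[:2]@[.943,-.332]).round(4),(d[:2]@[.332,.943]).round(4))
```

```text
img off px [-1.09127952  5.83771569] [array([-8.,  8.]), array([-2.,  7.]), array([-2.,  8.]), array([3., 6.]), array([4., 3.]), array([-1.,  3.])]
[1.18724349 0.00715754] [-2.7 -0.1 -2.   4.2  0.4 -1.1  4.7  0.1]
170 400 [ 0.5071 -0.1693  0.0748] -0.0467 -0.0183
190 350 [ 0.5196 -0.1648  0.0974] -0.0365 -0.0099
210 330 [ 0.5232 -0.1742  0.1124] -0.0299 -0.0176
215 250 [ 0.5432 -0.1464  0.1325] -0.0204 0.0152
240 280 [ 0.5337 -0.1835  0.1401] -0.017 -0.0229
```

Run:
```python
from h import *
a=[np.load(f'/tmp/side{i}.npz')['p'][210:260,325:375,::-1] for i in(0,3)]
im=np.hstack([cv2.resize(x,None,fx=7.5,fy=7.5,interpolation=cv2.INTER_CUBIC) for x in a]);im=cv2.convertScaleAbs(im,alpha=1.8,beta=-60);cv2.imwrite('pics/ears.png',im)
c,s=np.cos(YAW),np.sin(YAW)
for i,th0 in((0,1.75),(3,1.15)):
    z=np.load(f'/tmp/side{i}.npz');Q=cloud('side',z['d'])[185:255,320:375].reshape(-1,3)
    d=Q[:,:2]-BX;b=np.c_[d[:,0]*c+d[:,1]*s,-d[:,0]*s+d[:,1]*c,Q[:,2]]
    b=b[(abs(b[:,1])<.036)&(b[:,2]>.078)&(b[:,2]<.165)&(b[:,0]>-.085)&(b[:,0]<.02)]
    th=th0;run=0
    for k in range(6):
        r=np.abs((b[:,0]+.052-run)*-np.sin(th)+(b[:,2]-.062)*np.cos(th)-.0015)
        g=b[r<(.012 if k<2 else .004)];A=np.polyfit(g[:,2]-.062,g[:,0],1);th=np.arctan2(1,A[0]);run=A[1]+.052+.0015/np.sin(th)
    print(i,len(g),th,run)
```

```text
0 140 1.7235260281259122 -0.0011876660082524625
3 498 1.1351794726247755 0.0009557438346723126
```

View pics/ears.png

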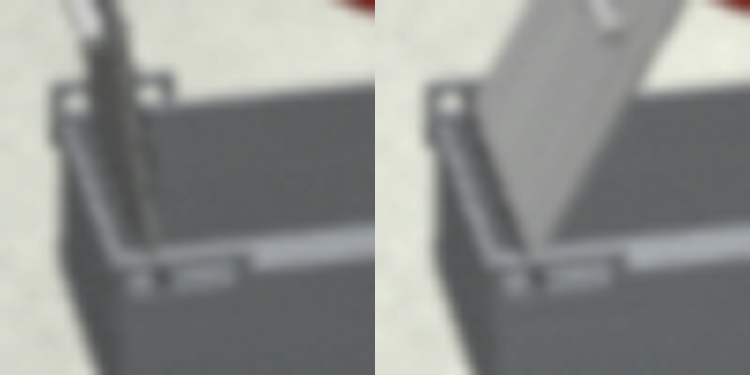

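The near pin hole is at the same place in both crops, about (160,275) and (535,275), and plane fits give a runner of about 0. So the hinge has not slid. The flap rests at about 65° with the ridge visible. I fold again with the tip offset corrected.

Call:
{"fn": "servo_tool", "kwargs": {"increments": [{"offset":[0.7,-0.2,2.5],"yaw":0},{"offset":[1.5,-0.2,5],"yaw":0},{"offset":[1.5,-0.2,6.4],"yaw":0},{"offset":[1.8,-0.2,7.1],"yaw":0},{"offset":[2.2,-0.2,7.7],"yaw":0},{"offset":[2.9,-0.2,8.4],"yaw":0},{"offset":[3.7,-0.2,9],"yaw":0},{"offset":[3.7,-0.2,9],"yaw":0}]}}

```text
clock: 5.1
tcp_pos: [0.5435, -0.1625, 0.053]
orientation: [0.697, 0.119, 0.697, -0.119]
wrist_force: [0.1, -0.2, 1.4]
finger_gap: 0.0001
```

Run:
```python
from h import *
p,d=grab('side','side4'); cv2.imwrite('pics/side4z.png',cv2.resize(p[150:275,310:410,::-1],None,fx=4.8,fy=4.8,interpolation=cv2.INTER_CUBIC))
s=env.get_state();print(s['tcp_pos'],s['wrist_force'])
d=s['tcp_pos'][:2]-BX;print(d@[.943,-.332],d@[.332,.943])
```

```text
[ 0.54331381 -0.16247207  0.05349316] [-0.49018329  0.16106986  1.65407809]
-0.014858245308670448 9.792218937279627e-05
```

View pics/side4z.png

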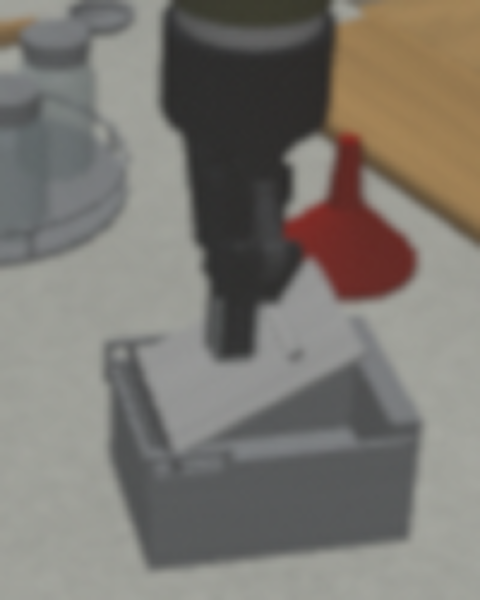

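The tip, at about (235,355), is on the plate's outer face on the hinge side of the ridge at (285,335). I continue down to nearly flat.

Call:
{"fn": "servo_tool", "kwargs": {"increments": [{"offset":[0.4,0,0.2],"yaw":0},{"offset":[0.8,0,0.4],"yaw":0},{"offset":[1.3,0,0.6],"yaw":0},{"offset":[1.7,0,0.7],"yaw":0},{"offset":[2.0,0,0.8],"yaw":0},{"offset":[2.3,0,0.8],"yaw":0},{"offset":[2.5,0,0.8],"yaw":0},{"offset":[2.5,0,0.8],"yaw":0}]}}

```text
clock: 5.95
tcp_pos: [0.5504, -0.1649, 0.0291]
orientation: [0.697, 0.119, 0.697, -0.119]
wrist_force: [-2.8, 1.2, 4.4]
finger_gap: 0.0002
```

Run:
```python
from h import *
p,d=grab('side','side5'); cv2.imwrite('pics/side5z.png',cv2.resize(p[175:275,320:400,::-1],None,fx=6,fy=6,interpolation=cv2.INTER_CUBIC))
s=env.get_state();print(s['tcp_pos'],s['wrist_force'])
d=s['tcp_pos'][:2]-BX;print(d@[.943,-.332],d@[.332,.943])
```

```text
[ 0.55048149 -0.16498149  0.02911365] [-3.13024625  0.75080074  3.63702641]
-0.007265996771116057 0.0001112110496257778
```

View pics/side5z.png

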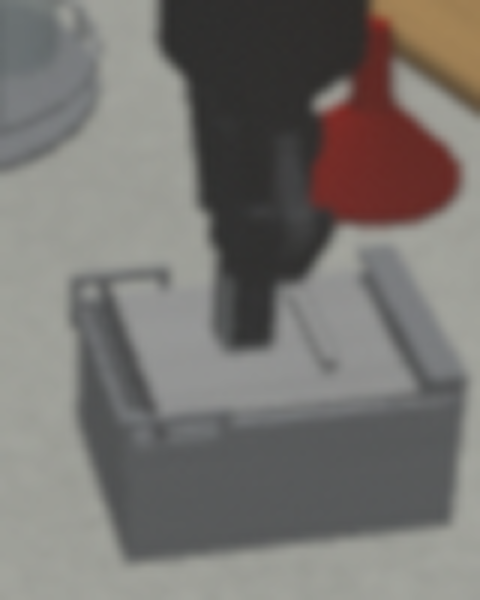

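Nearly flat, with the tip at about (250,345) and the ridge at (315,335). Its edge is short of the lip. I press a little more.

Call:
{"fn": "servo_tool", "kwargs": {"increments": [{"offset":[0.1,0,0],"yaw":0},{"offset":[0.1,0,0],"yaw":0},{"offset":[0.2,0,0],"yaw":0},{"offset":[0.2,0,0],"yaw":0},{"offset":[0.3,0,0],"yaw":0},{"offset":[0.3,0,0],"yaw":0},{"offset":[0.3,0,0],"yaw":0},{"offset":[0.3,0,0],"yaw":0}]}}

```text
clock: 6.8
tcp_pos: [0.5517, -0.1654, 0.0282]
orientation: [0.698, 0.119, 0.696, -0.119]
wrist_force: [-5.6, 2.5, 15.2]
finger_gap: -0.0001
```

Call:
{"fn": "servo_tool", "kwargs": {"increments": [{"offset":[-0.05,0,0.2],"yaw":0},{"offset":[-0.05,0,0.4],"yaw":0},{"offset":[-0.05,0,0.6],"yaw":0},{"offset":[-0.05,0,0.8],"yaw":0},{"offset":[-0.05,0,1.0],"yaw":0},{"offset":[-0.05,0,1.2],"yaw":0},{"offset":[-0.05,0,1.4],"yaw":0},{"offset":[-0.05,0,1.4],"yaw":0}]}}

```text
clock: 7.6
tcp_pos: [0.5625, -0.1691, 0.028]
orientation: [0.696, 0.119, 0.698, -0.119]
wrist_force: [-10.5, 3.7, 17.8]
finger_gap: -0.0001
```

Run:
```python
from h import *
p,d=grab('side','side6'); cv2.imwrite('pics/side6z.png',cv2.resize(p[175:275,320:400,::-1],None,fx=6,fy=6,interpolation=cv2.INTER_CUBIC))
s=env.get_state();print(s['tcp_pos'],s['wrist_force'])
d=s['tcp_pos'][:2]-BX;print(d@[.943,-.332],d@[.332,.943])
```

```text
[ 0.56249619 -0.16914075  0.02804783] [-9.7689666   3.26218053 16.69697935]
0.005444735692068883 0.00017790986703551627
```

View pics/side6z.png

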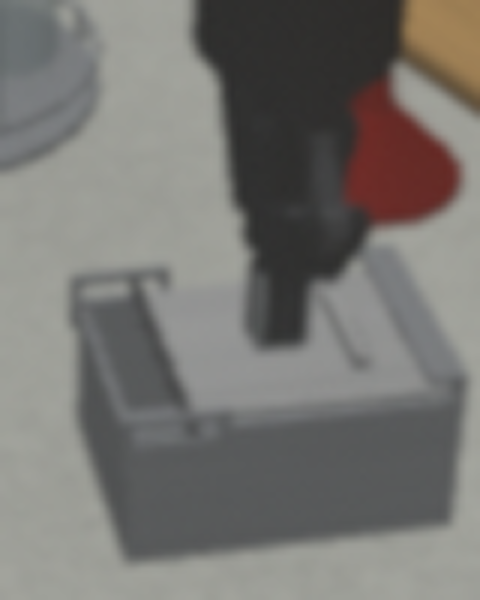

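Friction carried the flap along: the near pin hole went from (145,432) to (208,427), about 11 mm forward. The flap's edge at about (425,390) is at or under the lip. I push on towards the stop.

Call:
{"fn": "servo_tool", "kwargs": {"increments": [{"offset":[0,0,0.2],"yaw":0},{"offset":[0,0,0.3],"yaw":0},{"offset":[0,0,0.4],"yaw":0},{"offset":[0,0,0.5],"yaw":0},{"offset":[0,0,0.6],"yaw":0},{"offset":[0,0,0.7],"yaw":0},{"offset":[0,0,0.8],"yaw":0},{"offset":[0,0,0.8],"yaw":0}]}}

```text
clock: 8.45
tcp_pos: [0.57, -0.1718, 0.0278]
orientation: [0.696, 0.119, 0.698, -0.119]
wrist_force: [-9.4, 3.6, 14.8]
finger_gap: 0.0002
```

Run:
```python
from h import *
p,d=grab('side','side7'); cv2.imwrite('pics/side7z.png',cv2.resize(p[175:275,320:400,::-1],None,fx=6,fy=6,interpolation=cv2.INTER_CUBIC))
s=env.get_state();print(s['tcp_pos'],s['wrist_force'])
d=s['tcp_pos'][:2]-BX;print(d@[.943,-.332],d@[.332,.943])
```

```text
[ 0.57003227 -0.17178657  0.02784275] [-8.99733671  3.41886454 15.63063068]
0.013429671388845286 0.00018487657956274062
```

View pics/side7z.png

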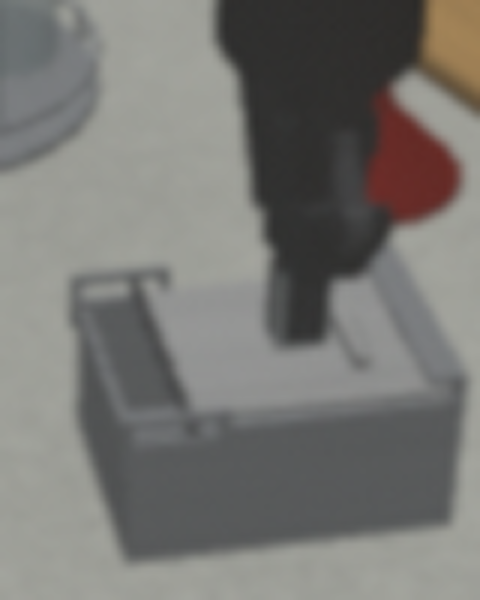

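The flap did not move this time; the pin hole is still at about (208,427). The tip slid to (300,340), near the ridge. I push on to the ridge to confirm the end stop.

Call:
{"fn": "servo_tool", "kwargs": {"increments": [{"offset":[0,0,0.1],"yaw":0},{"offset":[0,0,0.2],"yaw":0},{"offset":[0,0,0.3],"yaw":0},{"offset":[0,0,0.4],"yaw":0},{"offset":[0,0,0.5],"yaw":0},{"offset":[0,0,0.6],"yaw":0},{"offset":[0,0,0.7],"yaw":0},{"offset":[0,0,0.7],"yaw":0}]}}

```text
clock: 9.3
tcp_pos: [0.5747, -0.1734, 0.0273]
orientation: [0.695, 0.12, 0.699, -0.119]
wrist_force: [-12.8, 3.4, 17.5]
finger_gap: -0.0
```

Call:
{"fn": "servo_tool", "kwargs": {"increments": [{"offset":[0,0,0.1],"yaw":0},{"offset":[0,0,0.2],"yaw":0},{"offset":[0,0,0.3],"yaw":0},{"offset":[0,0,0.4],"yaw":0},{"offset":[0,0,0.4],"yaw":0},{"offset":[0,0,0.4],"yaw":0},{"offset":[0,0,0.4],"yaw":0},{"offset":[0,0,0.4],"yaw":0}]}}

```text
clock: 10.1
tcp_pos: [0.5748, -0.1734, 0.0267]
orientation: [0.693, 0.12, 0.701, -0.119]
wrist_force: [-20.6, 6.3, 20.8]
finger_gap: 0.0003
```

Push is up to about 21 N with no motion, and the TCP is at box x ≈ 18.4 mm, which is where ridge contact should be with the runner at 13 mm. The flap is at its stop. I release upwards, easing the push with it so I don't drag the flap back.

Call:
{"fn": "servo_tool", "kwargs": {"increments": [{"offset":[-0.2,0,-0.15],"yaw":0},{"offset":[-0.4,0,-0.3],"yaw":0},{"offset":[-0.8,0,-0.4],"yaw":0},{"offset":[-1.5,0,-0.5],"yaw":0},{"offset":[-3,0,-0.5],"yaw":0},{"offset":[-5,0,-1],"yaw":0},{"offset":[-8,0,-4],"yaw":0},{"offset":[-10,0,-8],"yaw":0}]}}

```text
clock: 10.9
tcp_pos: [0.509, -0.1508, 0.1284]
orientation: [0.699, 0.119, 0.695, -0.12]
wrist_force: [0.5, 0.3, 1.5]
finger_gap: 0.0001
```

Call:
{"fn": "servo_tool", "kwargs": {"increments": [{"offset":[0,0,-3],"yaw":0},{"offset":[0,0,-6],"yaw":0},{"offset":[0,0,-9],"yaw":0},{"offset":[0,0,-9],"yaw":0},{"offset":[0,0,-9],"yaw":0},{"offset":[0,0,-9],"yaw":0},{"offset":[0,0,-9],"yaw":0},{"offset":[0,0,-9],"yaw":0}]}}

```text
clock: 11.7
tcp_pos: [0.4223, -0.1199, 0.1265]
orientation: [0.697, 0.119, 0.697, -0.119]
wrist_force: [0.2, 0.1, -0.4]
finger_gap: -0.0
```

Run:
```python
from h import *
p,d=grab('side','side8'); cv2.imwrite('pics/side8z.png',cv2.resize(p[175:275,320:400,::-1],None,fx=6,fy=6,interpolation=cv2.INTER_CUBIC))
cv2.imwrite('pics/side8f.png',p[:,:,::-1])
s=env.get_state();print(s['tcp_pos'],s['wrist_force'])
P=cloud('side',d);c,sn=np.cos(YAW),np.sin(YAW)
Q=P[175:275,320:400].reshape(-1,3);e=Q[:,:2]-BX;b=np.c_[e[:,0]*c+e[:,1]*sn,-e[:,0]*sn+e[:,1]*c,Q[:,2]]
for lo in np.arange(-60,70,10):
    g=b[(abs(b[:,1])<.035)&(b[:,0]>lo/1000)&(b[:,0]<lo/1000+.01)&(b[:,2]<.2)];print(lo,len(g),np.median(g[:,2]).round(4))
p0=np.load('/tmp/side0.npz')['p'];print(np.abs(p.astype(int)-p0)[110:290,240:480].max(2).__gt__(40).sum())
```

```text
[ 0.42211184 -0.11980348  0.12640656] [ 0.67131815  0.01331874 -0.16158378]
-60 3 0.054
-50 22 0.0616
-40 75 0.0617
-30 84 0.0623
-20 77 0.0624
-10 82 0.0632
0 82 0.0638
10 79 0.0641
20 103 0.0648
30 64 0.0654
40 80 0.0655
50 96 0.0685
60 66 0.0681
2810
```

View pics/side8z.png

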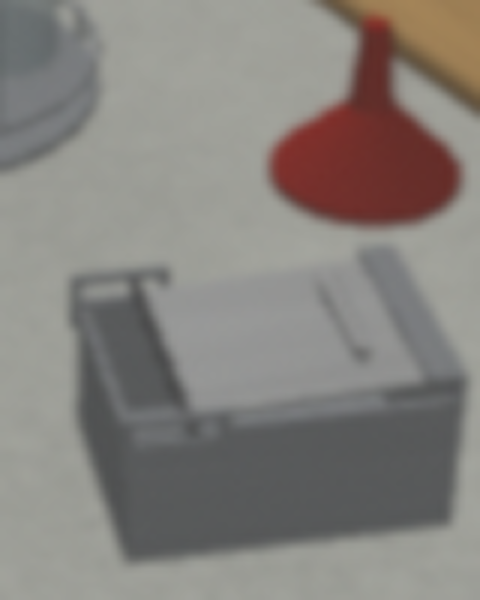

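View pics/side8f.png

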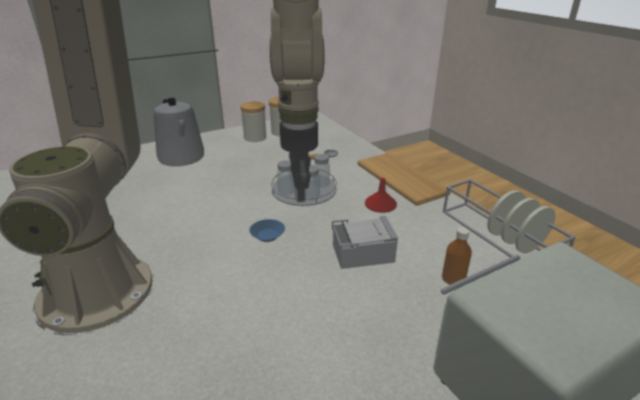

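The flap lies flat with its edge under the lip. Its slope is 4 mm over 80 mm, about 0.05 rad, which is the rest angle given for a flap held by the lip. Its hinge-side edge moved from (155,410) to (187,408) in the zoom, about 12.6 mm. The arm is clear and the funnel, dish and bottle stand where they did.

Run:
```python
from workcell import env
print(env.hand_in(), env.get_state()['clock'])
```

```text
the job is handed in; nothing more can be done
the job is handed in; nothing more can be done
```

The box is shut and the job is handed in. I folded the flap over with the closed fingertips on its outer face, slid it forward to the end stop by friction and then the ridge, eased off and backed away.

**Last checks:**
- The flap lies by itself at about 0.05 rad, which is the rest angle given for a flap held by the lip.
- The hinge pin is about 12.6–13 mm forward, measured from the picture and from where the ridge stopped the finger. The need was 9.5 mm.
- The arm is clear of everything, with wrist force under 1 N, and the job took about 12 s of the 35 s.
- By eye, the funnel, dish and bottle are unmoved. The jars and spoon were partly hidden by the arm in the last picture; I never moved near them at their own height.

**What disagreed:**
- **Fingertip height:** the fingertips seen by the camera were about 38–40 mm higher than the reported TCP. My first push landed beyond the ridge, near the free edge, so I backed off. The hinge had not slid, and I folded again with the height corrected.
- **Box position:** the two cameras placed the box about 5 mm apart sideways. I used a value in between.
- **Flap spring:** after the first push the flap stayed at about 65° instead of springing back as far as the given values suggest.

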